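# Uncouple the overarm of the bench polisher

### The arm

A 7-joint arm with a two-finger parallel gripper is mounted at the origin on the work surface; the furniture and walls round the work are solid. World frame = base frame: x ahead of the robot, y to its left, z up, the work surface at z = 0. Lengths are in m, angles in rad, forces in N, time in s.
With the tool pointing down it reaches from about 0.425 to 0.825 m from the base axis. Payload 3.6 kg.
Tool frame: the origin (TCP) lies where the fingers leave the gripper's body, on its centre line; the fingertips stand 73 mm ahead of it and the grasp point (between the pads) lies 54 mm ahead of it (ctrl.grip_depth is the distance from the TCP to the grasp point, in m); z points along the fingers, y is the line along which they close (so a half turn about z gives the same grasp; the last joint's range is limited). The gripper opens to 85 mm and grips with 20 to 120 N. Pads are 22 mm wide; open, the fingers measure 114 mm over their backs; the gripper's body (76 mm by 85 mm) begins 54 mm behind the grasp point. The pads swing forward as they close: fully open they stand 13 mm farther back than shut.
Start: joints at [-1.196, 0.615, -0.013, 1.423, 0.008, 1.103, -0.04], TCP at [0.254, 0.598, 0.304] pointing down, gripper open.
Joint ranges: [-3.12, 3.12], [-0.3, 2.06], [-1.34, 1.32], [0.26, 2.42], [-1.36, 4.5], [0.01, 1.98], [-2.84, 2.84]. Speed limits (rad/s): [2.79, 2.79, 3.14, 3.14, 3.14, 3.14, 3.14].

### API

Orientations are given as a unit quaternion [x, y, z, w].
In Python, from rig import ctrl gives the robot as it stands.
- The arm moves only by the tool servo_tool, never from a script. Its arguments are lists of equal length, an entry for each row: "slide": the shift along the tool's x, y, z in cm, a list of three; "dr": the turn, a rotation vector about the tool's x, y, z in rad, a list of three; "grip": the opening in per cent of the stroke, from 0 (shut) to 100 (fully open). A call has 1 to 8 rows; each row shifts and turns the commanded pose from where the row before left it, along the tool's axes as they then stand; what a row does not reach is not made up. A row lasts 1/12 s, in which the tool goes at most 41.7 mm and 7.16 degrees, less where a joint would pass 70% of its speed; a pose out of reach is approached as far as the arm can. A call with a gripper value outside its range is refused whole. The fingers move at their own pace and stop on an object; the grip force is fixed at half the most. Time passes only in rows, so rows that do not move let the fingers close. It gives the time, the measured TCP pose, the force, the opening and the grip force at its end, in the units of the state.
- ctrl.read_state(): the state, without advancing time (a new reading comes with each control period).
- ctrl.snapshot(name): name is "scene" or "top" or "wrist"; returns a dict with "color" (480x640x3 uint8, blue, green, red), "vfov" (degrees; the focal length in pixels is half the picture's height over the tangent of half this angle, whatever the lens; pixels are square), "cx", "cy" (the principal point, pixels), "rvec" (rotation vector, rad) and "tvec" (3), from world to camera coordinates, as OpenCV has them. Camera axes: x right, y down, z forward; pixel columns grow to the right and rows downward; lengths in m; the calibration is good to about 2 mm. A picture is of the moment at which its call begins. There is no depth.
- ctrl.job_done(): hands the job in; it is judged then, once.
The state is a dict: "t": time; "qpos": joint angles; "joint_velocities": joint speeds; "joint_efforts": joint torques, N m; "tcp_pos": TCP position; "ee_rot": TCP orientation; "wrist_force": force on the tool from outside, world axes, zero at the start; "ft_torque": the same for the moment, N m; "width": finger opening in m; "grip_force": force on a finger pad.
Only numpy, scipy, OpenCV 4.12 (cv2) and the standard library are available. Lean on these libraries where they do the work, as an engineer would, in place of code of your own. Each camera call takes 0.05 s, during which the arm holds its last target. There are 200 camera calls.

### The job

The bench polisher stopped in a power cut with its speed selector still on: turn the selector knob to off, the long bar on its scale, so that it cannot restart. Then pull the overarm's spring latch fully out sideways, lift the overarm off the ball of the workpiece carrier, and finish while still holding it by the latch handle, motionless, with the coupler some 6 cm above where it sat. The carrier must stay standing on the polishing disc; leave the loose things around where they are.

Things in the scene. Friction and masses are not known exactly. Their poses are not given: they have to be found in the camera images.
- machine: Grey bench polishing machine, a box 250 (x) x 310 (y) mm, fixed on the table; its deck is 80 mm up. Origin: middle of its underside, at table height. x points to its back, y to its left, z up; yaw within 0.2 rad of the robot's frame. A polishing disc lies in a low round basin at (-30, 50) mm, its top 98 mm up. Behind it stand a water pipe (144 mm high) and the overarm's pedestal.
- selector (a joint): Turn of the selector knob, rad: 0 = off (pointer along the machine's +x, to the long bar mark), positive = clockwise seen from above. Sprung detents every 0.5 rad: -0.5 reverse (ring), 0 off (bar), 0.5, 1.0, 1.5 speeds (one, two, three dots). It starts at or near a speed. About 0.15 N m moves it from a detent; let go within 0.15 rad of one, it snaps in.
- selector_grip (a point): On the knob's axis, in the middle of its black grip bar, at (-52, -100, 107) mm in the machine's frame. The bar is 46 mm long, 13 mm thick and stands 27 mm above a round skirt (46 mm across); its top is 12 mm above this point. The point's x axis runs along the bar to the pointer end (white line) and turns with the knob; grip across its y axis.
- latch (a joint): How far the latch bolt is pulled out, m: 0 = home, its fork round the neck under the ball; 0.018 = fully out, at its stop. It slides along the machine's +y, away from the overarm. The spring pulls it home with 4 N at 0 and 8 N at 0.018; arm and fingers yield to it, so pull on until it has come out. Out 0.015 or more it frees the ball; keep it out until the coupler is clear of the ball.
- latch_handle: The latch's upright black handle, a flat block 32 (machine x) x 10 (machine y) x 38 (z) mm on the outer end of the bolt. Origin: its centre, at (-45, 104, 193) mm in the machine's frame when the latch is home and the overarm down. Its top is 19 mm above that. It moves with latch and overarm and leans as the overarm rises. Pinch it from above across its 10 mm.
- overarm (a joint): Turn of the overarm about its pivot, rad: 0 = down on the ball, positive = free end up, at most 1.1. The pivot is level, parallel to the machine's y, at (108, 50, 152) mm in its frame; the bar runs from it to the front (-x). It does not stay up by itself: about 4 N at the coupler carries it, and it falls back when let go.
- coupler_center (a point): Centre of the cup at the overarm's free end, 153 mm from the pivot, where the ball's centre lies when coupled. The cup is 37 mm across, its top 23 mm above this point; bolt and guides reach 16 mm below it. The bar is 20 mm wide and carries a flat round weight.
- carrier_ball (a point): Centre of the steel ball, 22 mm across, on the 10 mm neck of the workpiece carrier, 54 mm above the carrier's underside. The coupler's cup sits over it. If the overarm is lifted with the latch not out, the carrier comes up with it.
- carrier: Workpiece carrier: loose round steel weight 68 mm across and 27 mm high, with a stone disc under it and the ball on top, 0.7 kg, standing on the polishing disc. Origin: middle of its underside; z up.
- lap_disc: The blue polishing disc, 100 mm across, fixed on the machine's backing plate. Origin: middle of its underside, 88 mm above the table; its top is 10 mm higher.
- tile_on_deck: Bystander: loose red granite tile 56 x 56 x 10 mm on the machine's deck, behind the selector. Origin under its middle.
- grey_tile: Bystander: loose grey granite tile 56 x 56 x 10 mm on the table left of the machine. Origin under its middle.
- felt_bob: Bystander: loose round felt wheel, 60 mm across, 25 mm high, on the table right of the machine. Origin under its middle.
Not all that is in view belongs to the job. What is shaped like the carrier but green is not meant.

How it is judged:
On the way, in this order (a step that is already met when the one before it is completed fails the run):
1. the selector is at off, before the overarm is touched (value of joint selector between -0.15 and 0.15 rad and value of joint overarm below 0.03 rad and value of joint latch below 0.005 m), for 0.3 s.
2. the latch is pulled fully out with the overarm still down on the ball (value of joint latch above 0.014 m and value of joint overarm below 0.05 rad), for 0.1 s.
At the end, for the whole second after the job is handed in: Selector within 0.15 rad of off; overarm held by the fingers at its latch handle (over 2 N), raised 0.27 rad or more (coupler about 40 mm up) and still (under 0.08 rad/s); carrier upright and standing on the disc (within 0.06 rad and 20 mm of its start) (value of joint selector between -0.15 and 0.15 rad and value of joint overarm above 0.27 rad and velocity of joint overarm between -0.08 and 0.08 rad/s and contact force between the fingers and latch_handle above 2 N and contact force between carrier and lap_disc above 3 N and angle between carrier's own z axis and vertical below 0.06 rad and distance of carrier from where it was at the start of the episode below 0.02 m); the arm keeps its last pose, push and grip.
It fails at once if the overarm is raised with the selector away from off (value of joint overarm above 0.08 rad and (value of joint selector above 0.25 rad or value of joint selector below -0.25 rad)).
It fails at once if the carrier is lifted (over 8 mm), dragged (over 20 mm) or tipped (over 0.2 rad) (z of carrier in the frame of lap_disc above 0.018 m or distance of carrier from where it was at the start of the episode above 0.02 m or angle between carrier's own z axis and vertical above 0.2 rad).
It fails at once if a loose bystander is pushed more than 20 mm (distance of any of tile_on_deck, grey_tile, felt_bob from where it was at the start of the episode above 0.02 m).
It also fails if it takes over 58 s, if anything falls off the work surface, if the arm or the gripper's body presses on something with over 40 N, if the wrist force passes 120 N, or if a joint passes its speed limit or range.

## Working session

There is one attempt and no reset: what is moved stays moved. The work goes in short steps, Python scripts to look and compute and a tool call to move; the robot and the scene stay as the last step left them, time stands still between calls to the robot, and variables do not carry over. Pictures are saved under pics/ and viewed, at most 10 in all, crops included, and the job is handed in when it is done.

Besides the shell and the picture viewer there is one more tool, called after "Emit:" by a JSON object that holds its "op" and its "data". servo_tool: Moves the arm, as the interface text tells. Its arguments: {"type":"object","properties":{"slide":{"type":"array","items":{"type":"array","items":{"type":"number"}}},"dr":{"type":"array","items":{"type":"array","items":{"type":"number"}}},"grip":{"type":"array","items":{"type":"number"}}},"required":["slide","dr","grip"]}

```bash
mkdir -p pics; ls
cat > h.py <<'E'
import numpy as np, cv2
from rig import ctrl
from scipy.spatial.transform import Rotation as R
def cam(s):
    f=240/np.tan(np.radians(s["vfov"])/2); h,w=s["color"].shape[:2]
    K=np.array([[f,0,s["cx"]],[0,f,s["cy"]],[0,0,1.]]); return K,np.array(s["rvec"],float).ravel(),np.array(s["tvec"],float).ravel()
def proj(s,P):
    K,r,t=cam(s); return cv2.projectPoints(np.array(P,float).reshape(-1,1,3),r,t,K,None)[0].reshape(-1,2)
def ray(s,px,z):
    K,r,t=cam(s); M=R.from_rotvec(r).as_matrix(); o=-M.T@t; d=M.T@np.linalg.inv(K)@np.array([px[0],px[1],1.]); return o+d*(z-o[2])/d[2]
E
python3 - <<'E'
from h import *
import pickle
S={n:ctrl.snapshot(n) for n in("scene","top")}
pickle.dump(S,open("s0.pkl","wb"))
for n in S: cv2.imwrite(f"pics/{n}0.png",S[n]["color"]);print(n,S[n]["vfov"],S[n]["rvec"],S[n]["tvec"])
print(ctrl.read_state())
E
```

```text
pics
scene 48.29500719885985 [ 2.09810702 -0.62725516  0.36545835] [-0.48089448  0.25304188  1.21581524]
top 42.1153324962788 [ 2.17490361 -2.21166732  0.06808501] [-0.01632728  0.56049562  1.50789524]
{'t': 0.1, 'qpos': array([-1.19550898,  0.6158136 , -0.01257957,  1.42473383,  0.00808613,
        1.10340853, -0.04036043]), 'joint_velocities': array([ 0.00098149, -0.00149926,  0.00054597, -0.00350258, -0.00045716,
        0.00168128,  0.00023811]), 'joint_efforts': array([ 1.12589783e-03, -4.70385897e+01,  2.60223448e-01, -1.71573079e+01,
        1.00777700e-02,  5.78325780e-03, -5.20696275e-06]), 'tcp_pos': array([0.25399076, 0.59775891, 0.30286128]), 'ee_rot': array([ 1.99511379e-01,  9.79894827e-01, -1.13698650e-03, -2.12283683e-04]), 'wrist_force': array([-0.40359366, -0.04801712,  0.81344112]), 'ft_torque': array([-0.03882908, -0.03718238, -0.00259909]), 'grip_force': 0.0, 'width': 0.08570417788907973}
```

View pics/top0.png

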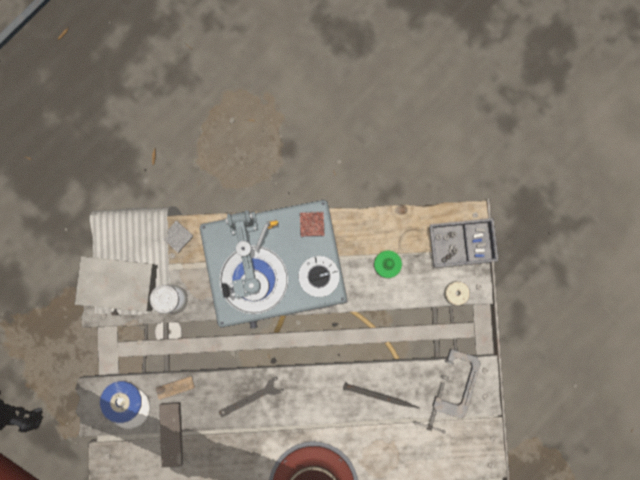

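View pics/scene0.png

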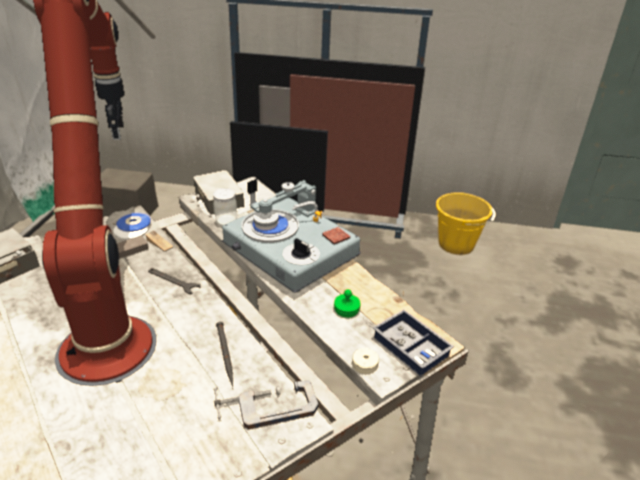

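The top view shows the machine deck with corners at about (201,225), (325,201), (347,302) and (219,326). The knob is at (319,277), the overarm cup at (250,287) and the black latch handle at (228,290). Lookalikes for the carrier are the green one at (388,264), which is not meant, and the blue disc at (121,402) on the front table. The carrier under the overarm at (250,287) is the right one.

```bash
cat >> h.py <<'E'
def M2W(p,P): 
    c,s=np.cos(p[2]),np.sin(p[2]); P=np.atleast_2d(np.array(P,float)); return np.c_[p[0]+c*P[:,0]-s*P[:,1],p[1]+s*P[:,0]+c*P[:,1],P[:,2]]
E
python3 - <<'E'
from h import *
import pickle
from scipy.optimize import least_squares
S=pickle.load(open("s0.pkl","rb"));s=S["top"]
P=np.array([[125,155,80],[125,-155,80],[-125,-155,80],[-125,155,80],[-52,-100,119]])/1e3
px=np.array([[201,225],[325,201],[347,302],[219,326],[320,277]])
r=least_squares(lambda p:(proj(s,M2W(p,P))-px).ravel(),[.7,.1,.1])
print(r.x,r.fun.reshape(-1,2).round(1))
p=r.x;np.save("m.npy",p)
Q=np.array([[-52,-100,107],[-45,104,193],[-45,50,152],[-30,50,98],[108,50,152]])/1e3
print(M2W(p,Q).round(4));
big=[]
for n in S:
    im=S[n]["color"].copy(); q=proj(S[n],M2W(p,np.r_[P,Q])); print(n,q.round(0).tolist())
    x0,y0,w,h=(190,190,170,145) if n=="top" else (205,165,170,145)
    c=cv2.resize(im[y0:y0+h,x0:x0+w],None,fx=4,fy=4,interpolation=cv2.INTER_CUBIC)
    if n=="scene":
        for a in q: cv2.circle(c,(int((a[0]-x0)*4),int((a[1]-y0)*4)),3,(0,0,255),-1)
    big.append(c[:, :])
cv2.imwrite("pics/c.png",cv2.resize(np.hstack(big),None,fx=.58,fy=.58,interpolation=cv2.INTER_AREA))
E
```

```text
[0.53900398 0.08312156 0.17556753] [[-2.6 -1.3]
 [ 2.9 -2.3]
 [ 1.5  1.2]
 [-1.2  2.7]
 [-0.6 -0.5]]
[[ 0.5053 -0.0244  0.107 ]
 [ 0.4765  0.1777  0.193 ]
 [ 0.486   0.1245  0.152 ]
 [ 0.5007  0.1271  0.098 ]
 [ 0.6366  0.1512  0.152 ]]
scene [[286.0, 195.0], [361.0, 237.0], [293.0, 275.0], [219.0, 224.0], [299.0, 241.0], [299.0, 245.0], [251.0, 186.0], [264.0, 207.0], [269.0, 222.0], [305.0, 188.0]]
top [[198.0, 224.0], [328.0, 199.0], [348.0, 303.0], [218.0, 329.0], [319.0, 277.0], [319.0, 277.0], [226.0, 291.0], [253.0, 286.0], [254.0, 280.0], [240.0, 219.0]]
```

View pics/c.png

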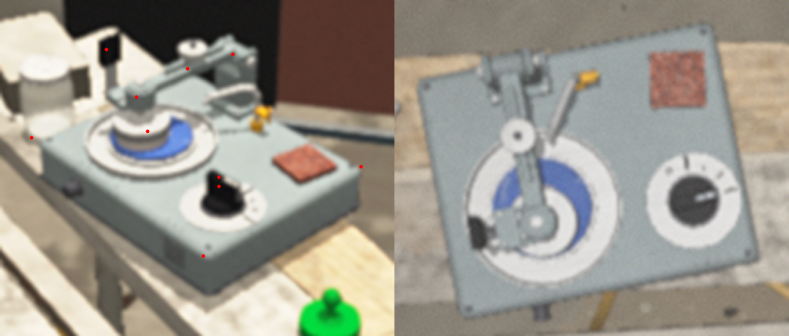

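The machine fit holds to about 3 mm, and the projected handle, knob and coupler land on the right objects in both views. The pointer is about 1.5 rad clockwise (three dots). Moving above the knob.

Emit:
{"op": "servo_tool", "data": {"slide": [[-2.9,-2.9,0],[-2.9,-2.9,0],[-2.9,-2.9,0],[-2.9,-2.9,0],[-2.9,-2.9,0],[-2.9,-2.9,0],[-2.9,-2.9,0],[-2.9,-2.9,0]], "dr": [[0,0,0],[0,0,0],[0,0,0],[0,0,0],[0,0,0],[0,0,0],[0,0,0],[0,0,0]], "grip": [100,100,100,100,100,100,100,100]}}

```text
t: 0.77
tcp_pos: [0.3771, 0.2919, 0.3037]
ee_rot: [0.199, 0.98, -0.0, -0.0]
wrist_force: [0.9, -0.1, -0.2]
width: 0.0852
grip_force: 0.0
```

Emit:
{"op": "servo_tool", "data": {"slide": [[-2.9,-2.9,0],[-2.9,-2.9,0],[-2.9,-2.9,0],[-2.9,-2.9,0],[-2.9,-2.9,0],[-2.9,-2.9,0],[-2.9,-2.9,0],[-2.9,-2.9,0]], "dr": [[0,0,0],[0,0,0],[0,0,0],[0,0,0],[0,0,0],[0,0,0],[0,0,0],[0,0,0]], "grip": [100,100,100,100,100,100,100,100]}}

```text
t: 1.43
tcp_pos: [0.4999, -0.0122, 0.3038]
ee_rot: [0.199, 0.98, -0.0, -0.0]
wrist_force: [0.9, 0.9, -0.1]
width: 0.0857
grip_force: 0.0
```

Emit:
{"op": "servo_tool", "data": {"slide": [[-0.5,-0.5,0],[-0.5,-0.5,0],[0,0,0],[0,0,0],[0,0,0],[0,0,0],[0,0,0],[0,0,0]], "dr": [[0,0,0.115],[0,0,0.115],[0,0,0.115],[0,0,0.115],[0,0,0.115],[0,0,0.115],[0,0,0.115],[0,0,0.115]], "grip": [100,100,100,100,100,100,100,100]}}

```text
t: 2.1
tcp_pos: [0.504, -0.0236, 0.3035]
ee_rot: [0.616, 0.788, -0.0, -0.0]
wrist_force: [0.1, 0.3, 1.3]
width: 0.0854
grip_force: 0.0
```

```bash
cat >> h.py <<'E'
def rel(target,yaw=None):
    st=ctrl.read_state(); r=R.from_quat(st["ee_rot"]); M=r.as_matrix(); y=np.arctan2(M[1,1],M[0,1])
    print("t",st["t"],"tcp",st["tcp_pos"].round(4),"yawy",y.round(3),"z",M[:,2].round(4),"w",round(st["width"],4),"gf",st["grip_force"],"F",st["wrist_force"].round(1),"q",st["qpos"].round(2))
    if target is not None: print("slide cm",(M.T@(np.array(target)-st["tcp_pos"])*100).round(2))
    if yaw is not None: print("dr z",round(y-yaw,3))
E
python3 - <<'E'
from h import *
import pickle
s=ctrl.snapshot("wrist");pickle.dump(s,open("w1.pkl","wb"))
im=s["color"].copy();p=np.load("m.npy")
for a in proj(s,M2W(p,np.array([[-52,-100,119],[125,-155,80],[-125,-155,80],[-45,104,193]])/1e3)): print(a.round(0)); cv2.circle(im,tuple(int(v) for v in a),3,(0,0,255),-1)
cv2.imwrite("pics/w1.png",im); rel([.5053,-.0244,.172],.25)
E
```

```text
[326. 231.]
[549. 297.]
[226. 277.]
[ 395. -307.]
t 2.15 tcp [ 0.504  -0.0234  0.3035] yawy 0.24 z [-0.0012 -0.     -1.    ] w 0.0858 gf 0.0 F [1.1 1.1 0.4] q [-0.24  0.41  0.35  1.84 -0.17  0.92  0.42]
slide cm [-0.13  0.12 13.15]
dr z -0.01
```

View pics/w1.png

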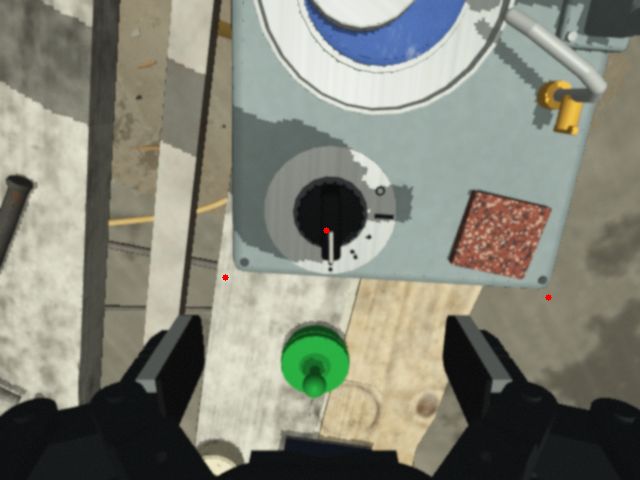

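The wrist view shows the knob skirt centre at about (330,213), the pointer toward (331,268), the off bar at (384,217) and the deck screws at (244,262) and (542,280). My projection sits slightly off, so I'm refining the pose with the screws and skirt.

Run:
```python
from h import *
import pickle
from scipy.optimize import least_squares
s=pickle.load(open("s0.pkl","rb"))["top"]; w=pickle.load(open("w1.pkl","rb"))
k=4*.58
tp=np.array([[427,85],[707,31],[751,254],[468,309]])
tp=np.c_[(tp[:,0]-394.4)/k+190,tp[:,1]/k+190]
wp=np.array([[542,280],[244,262],[330,213]])
def f(v):
    p=v[:3];a,b=.125-v[3],.155-v[3]
    C=np.array([[a,b,.081],[a,-b,.081],[-a,-b,.081],[-a,b,.081]])
    e1=proj(s,M2W(p,C))-tp; e2=proj(w,M2W(p,np.r_[C[1:3],[[-.052,-.1,.092]]]))-wp
    return np.r_[e1.ravel()*2.5,e2.ravel()]
r=least_squares(f,[.54,.08,.17,.012]);print(r.x,f(r.x).reshape(-1,2).round(1))
p=r.x[:3];np.save("m.npy",p)
print([ray(w,a,.081).round(4).tolist() for a in wp],ray(w,(330,213),.092),ray(w,(384,217),.081))
Q=np.array([[-52,-100,107],[-45,104,193],[-45,50,152],[-30,50,98],[108,50,152]])/1e3
W=M2W(p,Q);print(W.round(4))
kp=proj(w,M2W(p,[[-.052,-.1,.119]]))[0]; print("knob top px",kp)
a=ray(w,(330,200),.119);b=ray(w,(331,245),.119);print("bar yaw",np.arctan2(b[1]-a[1],b[0]-a[0]), p[2]-1.5)
rel([W[0,0],W[0,1],.172],p[2]-1.5+np.pi/2)
```

```text
[0.54025733 0.08470075 0.17689239 0.01104771] [[-2.4  0.8]
 [-3.2  0.4]
 [-3.5 -1.7]
 [-2.  -1.2]
 [-0.7  2.4]
 [-1.6  1.9]
 [-1.3  4.3]]
[[0.6775, -0.035, 0.081], [0.4543, -0.0753, 0.081], [0.5077, -0.0226, 0.081]] [ 0.50675905 -0.01969523  0.092     ] [ 0.54639245 -0.01610539  0.081     ]
[[ 0.5067 -0.0229  0.107 ]
 [ 0.4777  0.1792  0.193 ]
 [ 0.4872  0.126   0.152 ]
 [ 0.5019  0.1286  0.098 ]
 [ 0.6378  0.1529  0.152 ]]
knob top px [329.20412395 229.0708693 ]
bar yaw -1.3008633102951694 -1.3231076104640664
t 2.15 tcp [ 0.504  -0.0234  0.3035] yawy 0.24 z [-0.0012 -0.     -1.    ] w 0.0858 gf 0.0 F [1.1 1.1 0.4] q [-0.24  0.41  0.35  1.84 -0.17  0.92  0.42]
slide cm [-0.02  0.28 13.15]
dr z -0.007
```

Emit:
{"op": "servo_tool", "data": {"slide": [[0,0.2,2],[0,0,2.5],[0,0,2.5],[0,0,2.5],[0,0,2],[0,0,1.3],[0,0,0.5],[0,0,0]], "dr": [[0,0,0],[0,0,0],[0,0,0],[0,0,0],[0,0,0],[0,0,0],[0,0,0],[0,0,0]], "grip": [60,60,60,60,60,60,60,60]}}

```text
t: 2.82
tcp_pos: [0.5055, -0.0231, 0.1697]
ee_rot: [0.613, 0.79, -0.001, -0.001]
wrist_force: [-0.8, -0.1, -0.5]
width: 0.0517
grip_force: 0.0
```

Emit:
{"op": "servo_tool", "data": {"slide": [[0,0,0],[0,0,0],[0,0,0],[0,0,0],[0,0,0],[0,0,0],[0,0,0],[0,0,0]], "dr": [[0,0,0],[0,0,0],[0,0,0],[0,0,0],[0,0,0],[0,0,0],[0,0,0],[0,0,0]], "grip": [0,0,0,0,0,0,0,0]}}

```text
t: 3.48
tcp_pos: [0.508, -0.023, 0.1723]
ee_rot: [0.614, 0.79, 0.002, 0.002]
wrist_force: [2.1, 1.8, 6.7]
width: 0.0114
grip_force: 62.5
```

Emit:
{"op": "servo_tool", "data": {"slide": [[0,0,-0.2],[0,0,0],[0,0,0],[0,0,0],[0,0,0],[0,0,0],[0,0,0],[0,0,0]], "dr": [[0,0,-0.1],[0,0,-0.1],[0,0,-0.1],[0,0,-0.1],[0,0,-0.1],[0,0,-0.1],[0,0,-0.1],[0,0,-0.1]], "grip": [0,0,0,0,0,0,0,0]}}

```text
t: 4.15
tcp_pos: [0.5084, -0.0228, 0.1724]
ee_rot: [0.255, 0.967, 0.001, 0.002]
wrist_force: [5.2, 0.9, -8.1]
width: 0.0117
grip_force: 60.7
```

Emit:
{"op": "servo_tool", "data": {"slide": [[0,0,0],[0,0,0],[0,0,0],[0,0,0],[0,0,0],[0,0,0],[0,0,0],[0,0,0]], "dr": [[0,0,-0.1],[0,0,-0.1],[0,0,-0.1],[0,0,-0.1],[0,0,-0.1],[0,0,-0.1],[0,0,-0.1],[0,0,0]], "grip": [0,0,0,0,0,0,0,0]}}

```text
t: 4.82
tcp_pos: [0.5084, -0.0224, 0.1724]
ee_rot: [-0.091, 0.996, 0.001, 0.003]
wrist_force: [7.6, 2.7, -8.1]
width: 0.0115
grip_force: 60.7
```

```bash
python3 -c "
from h import *
rel(None,.177+np.pi/2);print(ctrl.read_state()['ft_torque'])"
```

```text
t 4.8167 tcp [ 0.5084 -0.0224  0.1724] yawy 1.753 z [ 0.0055  0.0019 -1.    ] w 0.0115 gf 60.736448764801025 F [ 7.6  2.7 -8.1] q [ 0.12  0.58 -0.17  1.97  0.16  0.59  1.59]
dr z 0.006
[ 0.33579156 -1.41315423  0.00788148]
```

Emit:
{"op": "servo_tool", "data": {"slide": [[0,0,0],[0,0,0],[0,0,0],[0,0,0],[0,0,0],[0,0,-1],[0,0,-2],[0,0,-2]], "dr": [[0,0,0],[0,0,0],[0,0,0],[0,0,0],[0,0,0],[0,0,0],[0,0,0],[0,0,0]], "grip": [60,60,60,60,60,60,60,60]}}

```text
t: 5.48
tcp_pos: [0.5057, -0.0232, 0.2236]
ee_rot: [-0.089, 0.996, 0.0, -0.001]
wrist_force: [0.4, -0.3, 0.3]
width: 0.0515
grip_force: 0.0
```

Emit:
{"op": "servo_tool", "data": {"slide": [[0,0,-2.5],[0,0,-2.5],[0,0,-2.5],[0,0,-1.5],[0,0,0],[0,0,0]], "dr": [[0,0,0],[0,0,0],[0,0,0],[0,0,0],[0,0,0],[0,0,0]], "grip": [60,60,60,60,60,60]}}

```text
t: 5.98
tcp_pos: [0.5062, -0.0232, 0.3141]
ee_rot: [-0.089, 0.996, -0.0, 0.001]
wrist_force: [-0.5, 0.5, 0.6]
width: 0.0514
grip_force: 0.0
```

Run:
```python
from h import *
import pickle
s=ctrl.snapshot("wrist");pickle.dump(s,open("w2.pkl","wb"))
im=s["color"].copy();p=np.load("m.npy")
H=np.array([[-45,104,193]])/1e3
for a in proj(s,M2W(p,np.r_[[[-.052,-.1,.119]],H,H+[.016,.005,.019],H+[-.016,-.005,.019]])): print(a.round(0)); cv2.circle(im,tuple(int(v) for v in a),2,(0,0,255),-1)
cv2.imwrite("pics/w2.png",im); W=M2W(p,H)[0]; rel([W[0],W[1],.305],.177+np.pi/2)
```

```text
[324. 225.]
[732. 283.]
[769. 332.]
[771. 269.]
t 6.0333 tcp [ 0.5057 -0.0232  0.3129] yawy 1.749 z [-5.e-04 -3.e-04 -1.e+00] w 0.0514 gf 0.0 F [ 0.1 -0.3  0.3] q [ 0.15  0.39 -0.21  1.82  0.1   0.95  1.65]
slide cm [-0.83 20.41  0.79]
dr z 0.001
```

View pics/w2.png

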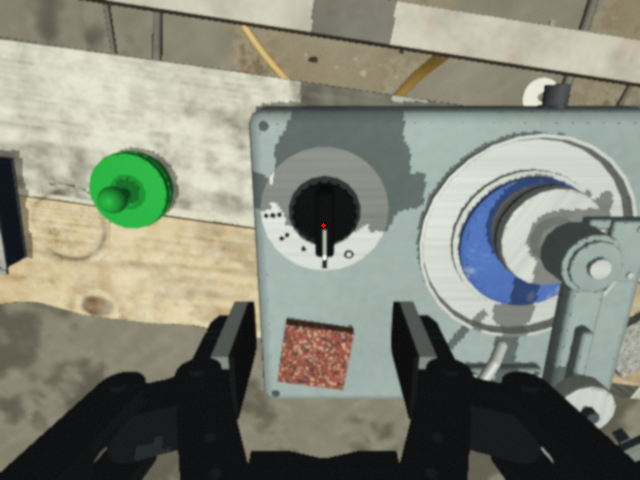

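The pointer now lies on the long bar at (324,265), so the selector is off. Moving above the latch handle.

Emit:
{"op": "servo_tool", "data": {"slide": [[-0.4,3,0],[-0.4,3.4,0],[0,3.5,0],[0,3.5,0],[0,3.5,0],[0,3.5,0],[0,0,0],[0,0,0]], "dr": [[0,0,0],[0,0,0],[0,0,0],[0,0,0],[0,0,0],[0,0,0],[0,0,0],[0,0,0]], "grip": [60,60,60,60,60,60,60,60]}}

```text
t: 6.7
tcp_pos: [0.4764, 0.1815, 0.3115]
ee_rot: [-0.092, 0.996, 0.0, -0.002]
wrist_force: [0.2, -0.2, 0.1]
width: 0.0511
grip_force: 0.0
```

Run:
```python
from h import *
import pickle
s=ctrl.snapshot("wrist");pickle.dump(s,open("w3.pkl","wb"))
im=s["color"].copy();p=np.load("m.npy")
H=np.array([[-45,104,193]])/1e3
for a in proj(s,M2W(p,np.r_[H+[0,0,.019],H+[.016,.005,.019],H+[-.016,-.005,.019]])): print(a.round(0)); cv2.circle(im,tuple(int(v) for v in a),2,(0,0,255),-1)
cv2.imwrite("pics/w3.png",im); W=M2W(p,H)[0]; rel([W[0],W[1],.247],.177+np.pi/2)
```

```text
[318. 292.]
[329. 323.]
[307. 258.]
t 6.75 tcp [0.4771 0.1792 0.3116] yawy 1.751 z [-0.003  -0.0017 -1.    ] w 0.0508 gf 0.0 F [ 0.3 -0.3  0.7] q [-0.22  0.4  -0.25  1.81  0.12  0.95  1.22]
slide cm [-0.07 -0.    6.46]
dr z 0.003
```

View pics/w3.png

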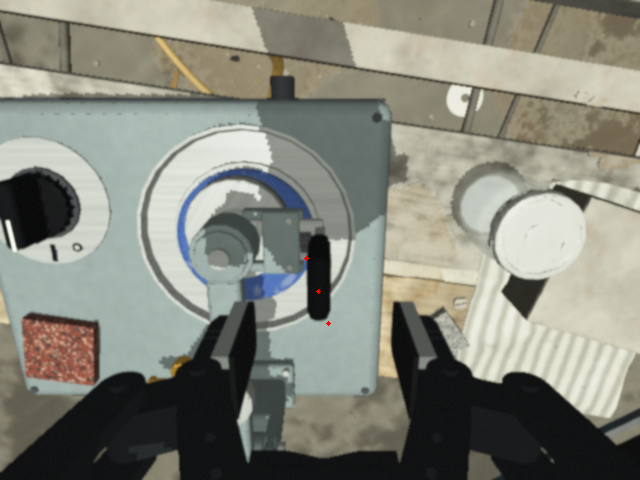

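The handle sits at (318,278), as predicted within 3 mm. Descending and pinching it.

Emit:
{"op": "servo_tool", "data": {"slide": [[-0.2,0,1],[0,0,1.5],[0,0,1.5],[0,0,1.2],[0,0,0.6],[0,0,0],[0,0,0],[0,0,0]], "dr": [[0,0,0],[0,0,0],[0,0,0],[0,0,0],[0,0,0],[0,0,0],[0,0,0],[0,0,0]], "grip": [45,45,45,45,45,45,45,45]}}

```text
t: 7.42
tcp_pos: [0.4805, 0.179, 0.2553]
ee_rot: [-0.088, 0.996, 0.0, 0.0]
wrist_force: [-0.1, 0.1, 0.5]
width: 0.0383
grip_force: 0.0
```

Emit:
{"op": "servo_tool", "data": {"slide": [[0,0,0],[0,0,0],[0,0,0],[0,0,0],[0,0,0],[0,0,0],[0,0,0],[0,0,0]], "dr": [[0,0,0],[0,0,0],[0,0,0],[0,0,0],[0,0,0],[0,0,0],[0,0,0],[0,0,0]], "grip": [0,0,0,0,0,0,0,0]}}

```text
t: 8.08
tcp_pos: [0.4802, 0.1799, 0.2556]
ee_rot: [-0.089, 0.996, 0.0, 0.001]
wrist_force: [-0.6, 1.6, 4.9]
width: 0.0089
grip_force: 61.2
```

```bash
python3 -c "
from h import *
rel(None,.177+np.pi/2)"
```

```text
t 8.0833 tcp [0.4802 0.1799 0.2556] yawy 1.75 z [ 1.3e-03  8.0e-04 -1.0e+00] w 0.0089 gf 61.246798038482666 F [-0.6  1.6  4.9] q [-0.24  0.47 -0.24  1.88  0.15  0.81  1.2 ]
dr z 0.002
```

Emit:
{"op": "servo_tool", "data": {"slide": [[0,0.3,0],[0,0.4,0],[0,0.4,0],[0,0.4,0],[0,0.4,0],[0,0.2,0],[0,0,0],[0,0,0]], "dr": [[0,0,0],[0,0,0],[0,0,0],[0,0,0],[0,0,0],[0,0,0],[0,0,0],[0,0,0]], "grip": [0,0,0,0,0,0,0,0]}}

```text
t: 8.75
tcp_pos: [0.4773, 0.196, 0.2554]
ee_rot: [-0.088, 0.996, -0.003, 0.0]
wrist_force: [0.3, -7.9, 8.1]
width: 0.0092
grip_force: 61.5
```

```bash
python3 -c "
from h import *
rel(None,.177+np.pi/2)"
```

```text
t 8.75 tcp [0.4773 0.196  0.2554] yawy 1.746 z [ 0.0011 -0.0066 -1.    ] w 0.0092 gf 61.54368460178375 F [ 0.3 -7.9  8.1] q [-0.27  0.48 -0.23  1.87  0.15  0.82  1.16]
dr z -0.001
```

Emit:
{"op": "servo_tool", "data": {"slide": [[0,0.2,0],[0,0.2,0],[0,0.2,0],[0,0.1,0],[0,0,0],[0,0,0]], "dr": [[0,0,0],[0,0,0],[0,0,0],[0,0,0],[0,0,0],[0,0,0]], "grip": [0,0,0,0,0,0]}}

```text
t: 9.25
tcp_pos: [0.4769, 0.1988, 0.2553]
ee_rot: [-0.086, 0.996, -0.006, -0.0]
wrist_force: [0.1, -14.5, 9.6]
width: 0.009
grip_force: 61.8
```

Run:
```python
from h import *
import pickle
rel(None,.177+np.pi/2)
s=ctrl.snapshot("wrist");pickle.dump(s,open("w4.pkl","wb"));cv2.imwrite("pics/w4.png",s["color"])
```

```text
t 9.25 tcp [0.4769 0.1988 0.2553] yawy 1.743 z [ 0.0011 -0.0129 -0.9999] w 0.009 gf 61.801167726516724 F [  0.1 -14.5   9.6] q [-0.29  0.48 -0.23  1.86  0.16  0.82  1.15]
dr z -0.004
```

View pics/w4.png

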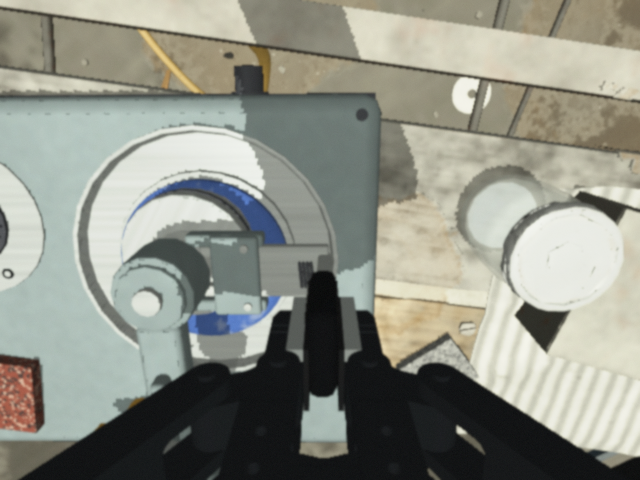

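The force jump to 14.5 N shows the latch is at its stop. Now I lift on an arc about the pivot: per rad, tool x −10.4 cm and z −15.1 cm.

Emit:
{"op": "servo_tool", "data": {"slide": [[-0.1,0,-0.15],[-0.1,0,-0.15],[-0.1,0,-0.15],[-0.1,0,-0.15],[-0.1,0,-0.15],[-0.1,0,-0.15],[-0.1,0,-0.15],[-0.1,0,-0.15]], "dr": [[0,0.01,0],[0,0.01,0],[0,0.01,0],[0,0.01,0],[0,0.01,0],[0,0.01,0],[0,0.01,0],[0,0.01,0]], "grip": [0,0,0,0,0,0,0,0]}}

```text
t: 9.97
tcp_pos: [0.485, 0.2002, 0.2654]
ee_rot: [-0.086, 0.995, -0.01, -0.041]
wrist_force: [1.6, -13.0, 1.1]
width: 0.0088
grip_force: 60.6
```

Run:
```python
from h import *
rel(None,.177+np.pi/2)
s=ctrl.snapshot("scene");cv2.imwrite("pics/s5.png",cv2.resize(s["color"][150:290,180:370],None,fx=4,fy=4,interpolation=cv2.INTER_CUBIC))
```

```text
t 9.9667 tcp [0.485  0.2002 0.2654] yawy 1.744 z [-0.0793 -0.0274 -0.9965] w 0.0088 gf 60.58593571186066 F [  1.6 -13.    1.1] q [-0.27  0.5  -0.24  1.78  0.13  0.96  1.18]
dr z -0.004
```

View pics/s5.png

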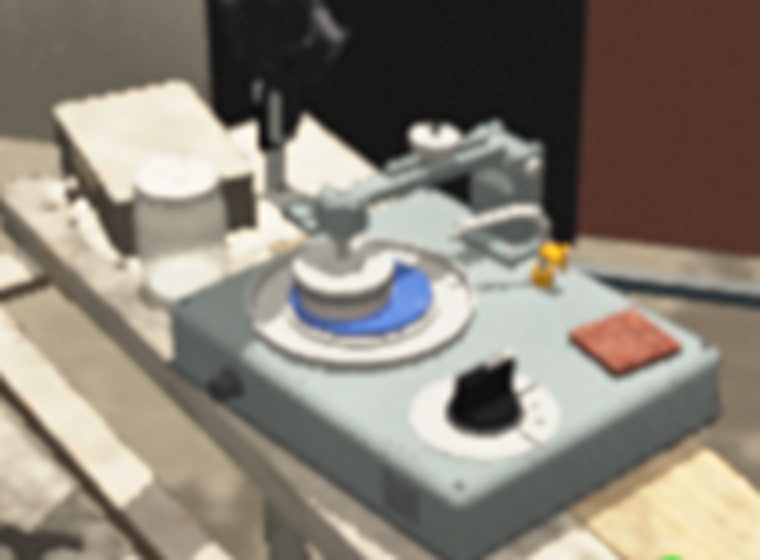

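The overarm is rising at cup (340,210), and the carrier stays flat on the disc at (345,285). Continuing the arc.

Emit:
{"op": "servo_tool", "data": {"slide": [[-0.21,0,-0.3],[-0.21,0,-0.3],[-0.21,0,-0.3],[-0.21,0,-0.3],[-0.21,0,-0.3],[-0.21,0,-0.3],[-0.21,0,-0.3],[-0.21,0,-0.3]], "dr": [[0,0.02,0],[0,0.02,0],[0,0.02,0],[0,0.02,0],[0,0.02,0],[0,0.02,0],[0,0.02,0],[0,0.02,0]], "grip": [0,0,0,0,0,0,0,0]}}

```text
t: 10.68
tcp_pos: [0.5046, 0.2038, 0.2868]
ee_rot: [-0.085, 0.989, -0.018, -0.121]
wrist_force: [0.5, -13.1, 3.1]
width: 0.0089
grip_force: 60.7
```

Emit:
{"op": "servo_tool", "data": {"slide": [[-0.21,0,-0.3],[-0.21,0,-0.3],[-0.21,0,-0.3],[-0.21,0,-0.3],[-0.21,0,-0.3],[-0.21,0,-0.3],[-0.21,0,-0.3],[-0.21,0,-0.3]], "dr": [[0,0.02,0],[0,0.02,0],[0,0.02,0],[0,0.02,0],[0,0.02,0],[0,0.02,0],[0,0.02,0],[0,0.02,0]], "grip": [0,0,0,0,0,0,0,0]}}

```text
t: 11.35
tcp_pos: [0.5274, 0.2079, 0.3048]
ee_rot: [-0.084, 0.976, -0.025, -0.199]
wrist_force: [-1.2, -13.6, 2.9]
width: 0.0091
grip_force: 60.8
```

Emit:
{"op": "servo_tool", "data": {"slide": [[0,0,0],[0,0,0],[0,0,0],[0,0,0],[0,0,0],[0,0,0],[0,0,0],[0,0,0]], "dr": [[0,0,0],[0,0,0],[0,0,0],[0,0,0],[0,0,0],[0,0,0],[0,0,0],[0,0,0]], "grip": [0,0,0,0,0,0,0,0]}}

```text
t: 12.02
tcp_pos: [0.5273, 0.2079, 0.3048]
ee_rot: [-0.084, 0.976, -0.025, -0.199]
wrist_force: [-1.1, -14.3, 3.6]
width: 0.0092
grip_force: 60.9
```

Run:
```python
from h import *
rel(None,.177+np.pi/2)
s=ctrl.snapshot("scene");cv2.imwrite("pics/s6.png",cv2.resize(s["color"][150:290,180:370],None,fx=4,fy=4,interpolation=cv2.INTER_CUBIC))
print(abs(ctrl.read_state()["joint_velocities"]).max())
```

```text
t 12.0167 tcp [0.5273 0.2079 0.3048] yawy 1.746 z [-0.3842 -0.0823 -0.9196] w 0.0092 gf 60.86896240711212 F [ -1.1 -14.3   3.6] q [-0.24  0.65 -0.26  1.42  0.05  1.48  1.25]
dr z -0.002
0.0018284769898313585
```

View pics/s6.png

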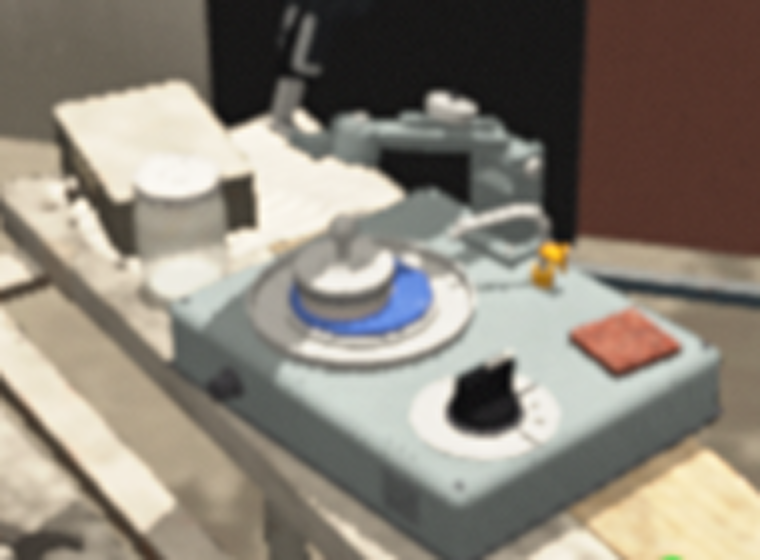

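The overarm is up about 0.4 rad and still. The carrier stands on the disc with its ball free at (345,230), the knob is at off, and the grip is 61 N. Handing in.

```bash
python3 -c "
from rig import ctrl
print(ctrl.job_done())"
```

```text
the job is handed in; nothing more can be done
None
```

I turned the selector to off, pulled the latch to its stop and lifted the overarm about 0.4 rad (roughly 6 cm at the coupler). It is held still by the latch handle, with the carrier standing on the disc; I handed the job in at about 12 s, and no verdict was shown.

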